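Weigh two capsules on a pivot balance and press the heavier one home in its holder

TASK

Find out which of the two identical steel capsules is heavier: stand one in each cup of the pivot balance, let go of both and let the beam settle. Then take the capsule on the side that dropped, stand it in the sleeve of the round holder and, pushing only on the capsule, press it gently down by feel (the sleeve slides stiffly; never more than 25 N) until the sleeve's collar is fully home on the guide. Let go, leave the lighter capsule standing in its cup and do not disturb the other things on the bench.

Things in the scene. Friction and masses are not known exactly. Their poses are not given: they have to be found in the camera images.
- capsule_a_mid (a point): One of two outwardly identical plain steel capsules (cylinder 30 mm in diameter, 60 mm tall, standing upright, a thin groove 11 mm below the top); one weighs about 0.22 kg, the other about 0.12 kg, which is which cannot be seen and changes. This point is its centre, 30 mm above its underside; z is its long axis. What is inside is shut in and may shift by a millimetre.
- capsule_b_mid (a point): One of two outwardly identical plain steel capsules (cylinder 30 mm in diameter, 60 mm tall, standing upright, a thin groove 11 mm below the top); one weighs about 0.22 kg, the other about 0.12 kg, which is which cannot be seen and changes. This point is its centre, 30 mm above its underside; z is its long axis. What is inside is shut in and may shift by a millimetre.
- beam (a joint): Tilt in rad of the aluminium beam of the pivot balance (grey stand, base 90 x 110 x 10 mm, axle 55 mm above the bench). 0 is level; positive: the left cup is lower. A soft spring (1.4 N m/rad) levels it, stops at +-0.22; it settles in under a second. Light capsule alone about 0.08, heavy one alone about 0.15, both about 0.07 toward the heavy side.
- cup_left (a point): Centre of the inner floor of the left cup (+y end of the beam; beam along y at zero yaw), 100 mm from the axle, about 49 mm above the bench with the beam level; moves with the beam. z is the cup's axis, y runs along the beam toward the left cup. Cups are flared, inner diameter about 32 mm at the floor and 39 mm at the rim, 12 mm deep, outer diameter 45 mm; the beam bar between the cups is 10 mm wide and lower than the rims.
- cup_right (a point): The same for the right cup, at the other end of the beam.
- sleeve (a joint): How far (m) the holder's aluminium sleeve has been pressed down: 0 at the start, fully home at 0.006, where its collar sits on the dark guide tube and resistance rises steeply. It slides against about 8 N of friction and stays where it is left; the weight of a capsule does not move it.
- sleeve_mouth (a point): Centre of the sleeve's open rim (z up), 42.5 mm above the bench, 6 mm lower when home. Bore 34 mm wide, chamfered to 41 mm at the mouth; collar 56 mm, guide tube 60 mm wide, its top 32 mm above the bench; base plate 90 x 90 x 6 mm. The capsule bottoms on a plug set anew each time 10 to 22 mm below the rim; its height is not measured but felt. Hold the capsule in its upper half.
- bottle: Brown bottle, 57 mm in diameter, 119 mm tall, bystander; origin at the centre of its underside.
- dish: Lidded petri dish, 59 mm in diameter, 15 mm tall, bystander; origin at the centre of its underside.
- pack: Flat suture packet, 58 x 92 x 10 mm, bystander; origin at the centre of its underside.
There are look-alikes about, which are no part of the job. What is shaped like the part that bears capsule_a_mid but red is not meant.

How it is judged (in metres and radians):
On the way, in this order (a step that is already met when the one before it is completed fails the run):
1. one capsule stands free in each cup of the balance and the beam has come to rest, tipped to one side (((x of capsule_a_mid in the frame of cup_left between -0.006 and 0.006 m and y of capsule_a_mid in the frame of cup_left between -0.006 and 0.006 m and z of capsule_a_mid in the frame of cup_left between 0.026 and 0.034 m and contact force between each of capsule_a, capsule_b and the fingers below 0.05 N and x of capsule_b_mid in the frame of cup_right between -0.006 and 0.006 m and y of capsule_b_mid in the frame of cup_right between -0.006 and 0.006 m and z of capsule_b_mid in the frame of cup_right between 0.026 and 0.034 m) or (x of capsule_b_mid in the frame of cup_left between -0.006 and 0.006 m and y of capsule_b_mid in the frame of cup_left between -0.006 and 0.006 m and z of capsule_b_mid in the frame of cup_left between 0.026 and 0.034 m and contact force between each of capsule_b, capsule_a and the fingers below 0.05 N and x of capsule_a_mid in the frame of cup_right between -0.006 and 0.006 m and y of capsule_a_mid in the frame of cup_right between -0.006 and 0.006 m and z of capsule_a_mid in the frame of cup_right between 0.026 and 0.034 m)) and velocity of joint beam between -0.08 and 0.08 rad/s and (value of joint beam above 0.03 rad or value of joint beam below -0.03 rad)), for 0.3 s.
2. one capsule is in the sleeve and the sleeve is fully home (((x of capsule_a_mid in the frame of sleeve_mouth between -0.005 and 0.005 m and y of capsule_a_mid in the frame of sleeve_mouth between -0.005 and 0.005 m and z of capsule_a_mid in the frame of sleeve_mouth between 0.004 and 0.0215 m) or (x of capsule_b_mid in the frame of sleeve_mouth between -0.005 and 0.005 m and y of capsule_b_mid in the frame of sleeve_mouth between -0.005 and 0.005 m and z of capsule_b_mid in the frame of sleeve_mouth between 0.004 and 0.0215 m)) and value of joint sleeve above 0.0055 m), for 0.2 s.
At the end, for the whole second after the job is handed in: Heavier capsule released, upright (0.15 rad) in the sleeve, within 5 mm of its axis and at least 8.5 mm deep; sleeve at least 5.5 of 6 mm down; lighter capsule released, at rest in a cup (within 6 mm of centre), the beam 0.05 to 0.115 rad toward it (value of joint sleeve above 0.0055 m and ((x of capsule_a_mid in the frame of sleeve_mouth between -0.005 and 0.005 m and y of capsule_a_mid in the frame of sleeve_mouth between -0.005 and 0.005 m and z of capsule_a_mid in the frame of sleeve_mouth between 0.004 and 0.0215 m and angle between capsule_a_mid's own z axis and vertical below 0.15 rad and linear speed of each of capsule_a, capsule_b below 0.02 m/s and ((x of capsule_b_mid in the frame of cup_left between -0.006 and 0.006 m and y of capsule_b_mid in the frame of cup_left between -0.006 and 0.006 m and z of capsule_b_mid in the frame of cup_left between 0.026 and 0.034 m and contact force between capsule_b and the fingers below 0.05 N and value of joint beam between 0.05 and 0.115 rad) or (x of capsule_b_mid in the frame of cup_right between -0.006 and 0.006 m and y of capsule_b_mid in the frame of cup_right between -0.006 and 0.006 m and z of capsule_b_mid in the frame of cup_right between 0.026 and 0.034 m and contact force between capsule_b and the fingers below 0.05 N and value of joint beam between -0.115 and -0.05 rad))) or (x of capsule_b_mid in the frame of sleeve_mouth between -0.005 and 0.005 m and y of capsule_b_mid in the frame of sleeve_mouth between -0.005 and 0.005 m and z of capsule_b_mid in the frame of sleeve_mouth between 0.004 and 0.0215 m and angle between capsule_b_mid's own z axis and vertical below 0.15 rad and linear speed of each of capsule_b, capsule_a below 0.02 m/s and ((x of capsule_a_mid in the frame of cup_left between -0.006 and 0.006 m and y of capsule_a_mid in the frame of cup_left between -0.006 and 0.006 m and z of capsule_a_mid in the frame of cup_left between 0.026 and 0.034 m and contact force between capsule_a and the fingers below 0.05 N and value of joint beam between 0.05 and 0.115 rad) or (x of capsule_a_mid in the frame of cup_right between -0.006 and 0.006 m and y of capsule_a_mid in the frame of cup_right between -0.006 and 0.006 m and z of capsule_a_mid in the frame of cup_right between 0.026 and 0.034 m and contact force between capsule_a and the fingers below 0.05 N and value of joint beam between -0.115 and -0.05 rad))))); the robot touches nothing.
It fails at once if a capsule is forced into the holder with more than 25 N (contact force between any of capsule_a, capsule_b and holder above 25 N).
It fails at once if the sleeve is pressed down more than 3 mm other than by a capsule standing in it (value of joint sleeve above 0.003 m and not (x of capsule_a_mid in the frame of sleeve_mouth between -0.005 and 0.005 m and y of capsule_a_mid in the frame of sleeve_mouth between -0.005 and 0.005 m and z of capsule_a_mid in the frame of sleeve_mouth between 0.004 and 0.0215 m) and not (x of capsule_b_mid in the frame of sleeve_mouth between -0.005 and 0.005 m and y of capsule_b_mid in the frame of sleeve_mouth between -0.005 and 0.005 m and z of capsule_b_mid in the frame of sleeve_mouth between 0.004 and 0.0215 m)).
It fails at once if a bystander (bottle, dish, packet) is moved more than 30 mm (distance of any of bottle, dish, pack from where it was at the start of the episode above 0.03 m).
It also fails if it takes over 72 s, if anything falls off the work surface, if the arm or the gripper's body presses on something with over 40 N, if the wrist force passes 120 N, or if a joint passes its speed limit or range.

ROBOT

A 6-joint arm with a two-finger parallel gripper is mounted at the origin on a cart in front of the work surface, level with it; the furniture and walls round the work are solid. World frame = base frame: x ahead of the robot, y to its left, z up, the work surface at z = 0. Lengths are in mm, angles in rad, forces in N, time in s.
With the tool pointing down it reaches from about 275 to 850 mm from the base axis. Payload 5.2 kg.
Tool frame: the origin (TCP) lies between the finger pads; the fingertips stand 14 mm ahead of it and the grasp point (between the pads) lies 5 mm behind it (env.tip_extent is the distance from the TCP to the fingertips, in mm); z points along the fingers, y is the line along which they close (so a half turn about z gives the same grasp; the last joint's range is limited). The gripper opens to 85 mm and grips with 20 to 120 N. Pads are 22 mm wide; open, the fingers measure 114 mm over their backs; the gripper's body (76 mm by 85 mm) begins 54 mm behind the grasp point. The pads swing forward as they close: fully open they stand 13 mm farther back than shut.
Start: joints at [-1.484, 0.259, 1.535, -0, 1.348, -0.203], TCP at [157.189, -527.064, 245.31] pointing down, gripper open.
Joint ranges: [-3.14, 3.14], [-0.91, 2.08], [0.19, 2.58], [-1.22, 4.36], [0.22, 2.71], [-3.12, 3.12]. Speed limits (rad/s): [2.57, 2.57, 3.14, 3.14, 3.14, 3.14].

INTERFACE

Orientations are given as a unit quaternion [x, y, z, w].
In Python, from station import env, imaging gives the robot as it stands. The module is installed in compiled form; this text tells all that it offers. Calls block until the motion is done:
- env.goto(position, orientation): joint-space move of the TCP to a pose.
- env.movel(position, rot=None, rate=150): straight line of the TCP; rot=None keeps the orientation; rate is the mean speed in mm/s.
- env.goto_joints(angles): joint-space move.
- env.set_gripper(opening, force=None): opening from 0.0 (shut) to 1.0 (fully open); force is the grip in N (None keeps the last); returns when the fingers have stopped.
- env.wait(seconds).
- env.ik(position, orientation): joint angles nearest the present ones, or None.
- imaging.get_image(name): name is "scene" or "top"; returns a dict with "color" (480x640x3 uint8, red, green, blue), "fx", "fy", "cx", "cy" (pixels), "dist" ([k1, k2, p1, p2, k3] as OpenCV has them; the pictures are not rectified), "extrinsics" (4x4, takes a point from world to camera coordinates). Camera axes: x right, y up, looking along -z (the intrinsics and any distortion apply to the point x, -y, -z); pixel columns grow to the right and rows downward; lengths in mm; the calibration is good to about 2 mm. A picture is of the moment at which its call begins. There is no depth.
A pose or a line that the arm cannot do raises env.MotionError and nothing moves.
- env.job_done(): hands the job in; it is judged then, once.
Readings, each from a call of its own:
- env.read_clock(): time.
- env.read_joint_positions(): joint angles.
- env.read_joint_vel(): joint speeds.
- env.read_effort(): joint torques, N m.
- env.read_eef_pos(): TCP position.
- env.read_tcp_rot(): TCP orientation.
- env.read_contact_force(): force on the tool from outside, world axes, zero at the start.
- env.read_torque(): the same for the moment, N m.
- env.read_finger_gap(): opening from 0.0 (shut) to 1.0 (fully open).
- env.read_gripper_force(): force on a finger pad.
Only numpy, scipy, OpenCV 4.12 (cv2) and the standard library are available. Lean on these libraries where they do the work, as an engineer would, in place of code of your own. Each camera call takes 0.05 s, during which the arm holds its last target. There are 200 camera calls.

## Working session

There is one attempt and no reset: what is moved stays moved. The work goes in short steps, each a Python script; the robot and the scene stay as the last script left them, time stands still between calls to the robot, and variables do not carry over. Pictures are saved under pics/ and viewed, at most 10 in all, crops included, and the job is handed in when it is done.

```bash
mkdir -p pics; python3 - <<'E'
from station import env, imaging
import cv2,numpy as np
for n in("scene","top"):
    d=imaging.get_image(n); cv2.imwrite(f"pics/{n}0.png",d["color"][:,:,::-1])
    E=np.array(d["extrinsics"]); print(n,d["fx"],d["fy"],d["cx"],d["cy"],d["dist"],(-E[:3,:3].T@E[:3,3]).round(), E[:3,:3].round(3).tolist())
print(env.read_clock(),env.read_tcp_rot(),env.read_contact_force(),env.tip_extent)
E
```

```text
scene 585.9781917801313 585.9781917801313 314.31199202188594 246.29163143508774 [0.00943036 0.         0.         0.         0.        ] [ 215. -919.  537.] [[0.897, -0.441, -0.026], [0.224, 0.402, 0.888], [-0.381, -0.802, 0.46]]
top 557.3246205081467 557.3246205081467 317.97064171682086 243.7068433735556 [-0.1351705  0.         0.         0.         0.       ] [ 390.  -69. 1313.] [[0.025, -1.0, 0.018], [0.98, 0.028, 0.196], [-0.196, 0.013, 0.981]]
0.1 [ 9.89520755e-01  1.44388401e-01  3.50497344e-05 -8.14618581e-04] [-0.28837801  0.62042355  0.26491828] 14.0
```

View pics/scene0.png

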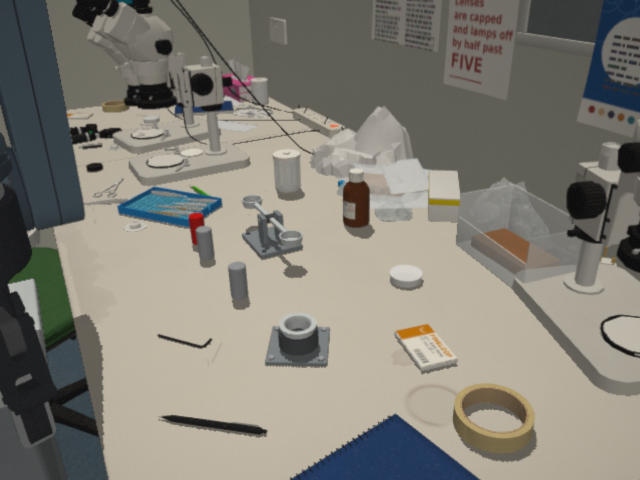

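View pics/top0.png

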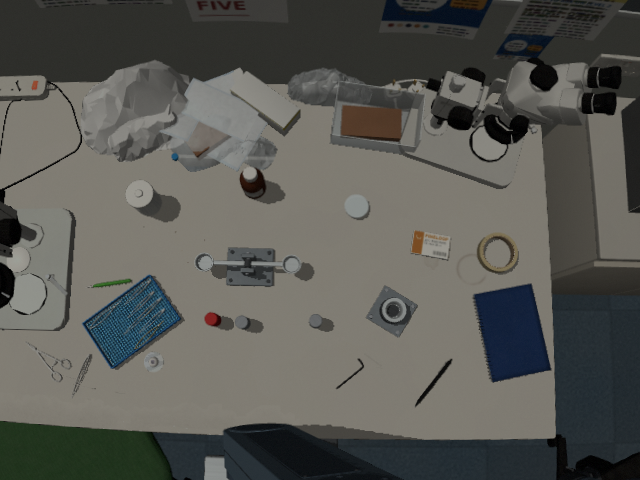

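Candidates: the grey capsules are at top (243,322) and (316,321), scene (206,245) and (238,281). The red look-alike is at top (213,319), scene (197,228), and isn't wanted. The balance cups are at top (205,263) and (291,264), and the holder mouth is at (393,309). The bottle is at (252,182), the dish at (357,206) and the packet at (430,244).

```bash
cat > h.py <<'E'
from station import env, imaging
import cv2,numpy as np
from scipy.spatial.transform import Rotation as R
def K(d): return np.array([[d["fx"],0,d["cx"]],[0,d["fy"],d["cy"]],[0,0,1.]])
def ray(d,uv):
    p=cv2.undistortPoints(np.array([[uv]],float),K(d),np.array(d["dist"])).ravel()
    E=np.array(d["extrinsics"]);A=E[:3,:3]
    return -A.T@E[:3,3], A.T@np.array([p[0],-p[1],-1.])
def plane(d,uv,z):
    o,v=ray(d,uv); return o+v*(z-o[2])/v[2]
def proj(d,P):
    E=np.array(d["extrinsics"]);c=E[:3,:3]@np.asarray(P,float)+E[:3,3]
    return cv2.projectPoints(np.array([[c[0],-c[1],-c[2]]]),np.zeros(3),np.zeros(3),K(d),np.array(d["dist"]))[0].ravel()
def down(yaw,tilt=0):  # tool down, closing line along world x turned by yaw; tilt about world x
    return (R.from_euler('x',tilt)*R.from_euler('z',yaw)*R.from_quat([.70710678,.70710678,0,0])).as_quat()
E
python3 - <<'E'
from h import *
d=imaging.get_image("top"); im=d["color"][:,:,::-1].copy()
out=[]
for n,(u,v),z in [("capL",(243,322),60),("capR",(316,321),60),("red",(213,319),60),("cupL",(205,263),61),("cupR",(291,264),61),("sleeve",(393,309),42.5)]:
    w=22;s=12
    c=cv2.resize(im[v-w:v+w,u-w:u+w],None,fx=s,fy=s,interpolation=cv2.INTER_CUBIC)
    g=cv2.GaussianBlur(cv2.cvtColor(c,cv2.COLOR_BGR2GRAY),(0,0),5)
    # expected radii px at that height
    P=plane(d,(u,v),z); D=np.linalg.norm(P-ray(d,(u,v))[0]); mm=d["fx"]/D*s
    for r in {"c":[15],"r":[15]}.get(n[0],[20.5]) if n[:2]!="cu" else [22.5,19.5]:
        h=cv2.HoughCircles(g,cv2.HOUGH_GRADIENT,1,400,param1=60,param2=8,minRadius=int(r*mm*.88),maxRadius=int(r*mm*1.12))
        if h is None: print(n,r,None);continue
        x,y,rr=h[0,0]; uv=(u-w+(x+.5)/s-.5,v-w+(y+.5)/s-.5)
        print(n,r,np.round(uv,2),"r_mm",round(rr/mm,1),plane(d,uv,z).round(1))
        cv2.circle(c,(int(x),int(y)),int(rr),(0,255,0),1);cv2.circle(c,(int(x),int(y)),2,(0,0,255),-1)
    out.append(cv2.resize(c,(264,264)))
cv2.imwrite("pics/crops.png",np.vstack([np.hstack(out[:3]),np.hstack(out[3:])]))
E
```

```text
capL 15 None
capR 15 None
red 15 None
cupL 22.5 None
cupL 19.5 None
cupR 22.5 None
cupR 19.5 None
sleeve 20.5 None
```

View pics/crops.png

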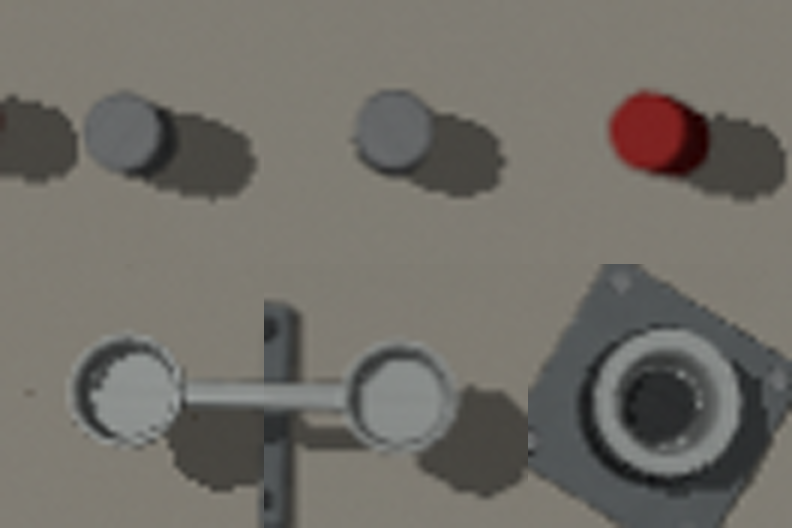

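The crops show both grey capsules clearly distinct from the red one. The cups are empty and light grey, and the sleeve has a light collar. Hough found nothing because of low contrast, so I'll stretch the contrast and cross-check with the scene view.

```bash
python3 - <<'E'
from h import *
d=imaging.get_image("top"); s0=imaging.get_image("scene"); im=d["color"][:,:,::-1].copy(); sc=s0["color"][:,:,::-1].copy()
out=[]
for n,(u,v),z,r in [("capL",(242,322),60,15),("capR",(316,321),60,15),("red",(213,319),60,15),("cupL",(204,263),61,22.5),("cupR",(291,264),61,22.5),("sleeve",(394,309),42.5,28)]:
    w=22;s=12
    c=cv2.resize(im[v-w:v+w,u-w:u+w],None,fx=s,fy=s,interpolation=cv2.INTER_CUBIC)
    g=c[:,:,0] if n[0]=="c" and n[1]=="a" else c[:,:,1]
    g=cv2.normalize(cv2.GaussianBlur(g,(0,0),3),None,0,255,cv2.NORM_MINMAX)
    P=plane(d,(u,v),z); D=abs((np.array(d["extrinsics"])[:3]@np.r_[P,1])[2]); mm=d["fx"]/D*s
    h=None
    for p2 in (40,30,20,14,10,7,4):
        h=cv2.HoughCircles(g,cv2.HOUGH_GRADIENT_ALT if 0 else cv2.HOUGH_GRADIENT,1,20,param1=30,param2=p2,minRadius=int(r*mm*.92),maxRadius=int(r*mm*1.08))
        if h is not None: break
    if h is None: print(n,None);out.append(cv2.resize(c,(264,264)));continue
    x,y,rr=h[0,0]; uv=(u-w+(x+.5)/s-.5,v-w+(y+.5)/s-.5)
    P=plane(d,uv,z); print(n,p2,np.round(uv,2),"r_mm",round(rr/mm,1),P.round(1),"scene",proj(s0,P).round(1))
    q=proj(s0,P); cv2.circle(sc,(int(q[0]*16),int(q[1]*16)),16,(0,0,255),-1,shift=4)
    cv2.circle(c,(int(x),int(y)),int(rr),(0,255,0),1);cv2.circle(c,(int(x),int(y)),2,(0,0,255),-1)
    out.append(cv2.resize(c,(264,264)))
cv2.imwrite("pics/crops2.png",np.vstack([np.hstack(out[:3]),np.hstack(out[3:])]))
cv2.imwrite("pics/sc.png",cv2.resize(sc[180:370,150:390],None,fx=3.1,fy=3.1,interpolation=cv2.INTER_CUBIC))
E
```

```text
capL 30 [240.58 321.33] r_mm 14.6 [458.3  83.6  60. ] scene [203.3 228.4]
capR 40 [315.17 319.75] r_mm 14.6 [466.7 -83.1  60. ] scene [236.8 264.8]
red 30 [210.75 318.33] r_mm 14.8 [462.9 151.1  60. ] scene [195.7 215.2]
cupL 30 [204.33 263.17] r_mm 22.2 [587.5 172.9  61. ] scene [250.3 199. ]
cupR 30 [291.33 264.75] r_mm 20.8 [589.6 -25.7  61. ] scene [289.6 235.2]
sleeve 40 [393.67 309.67] r_mm 27.4 [ 495.  -262.2   42.5] scene [297.  322.8]
```

View pics/crops2.png

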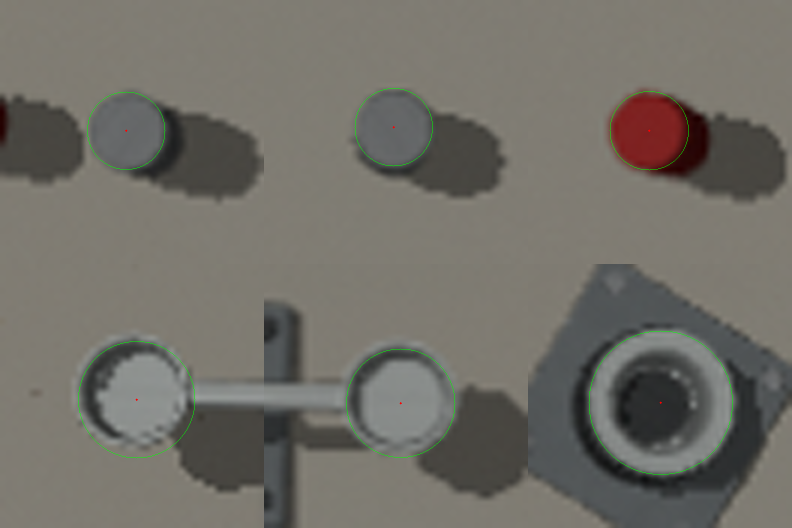

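View pics/sc.png

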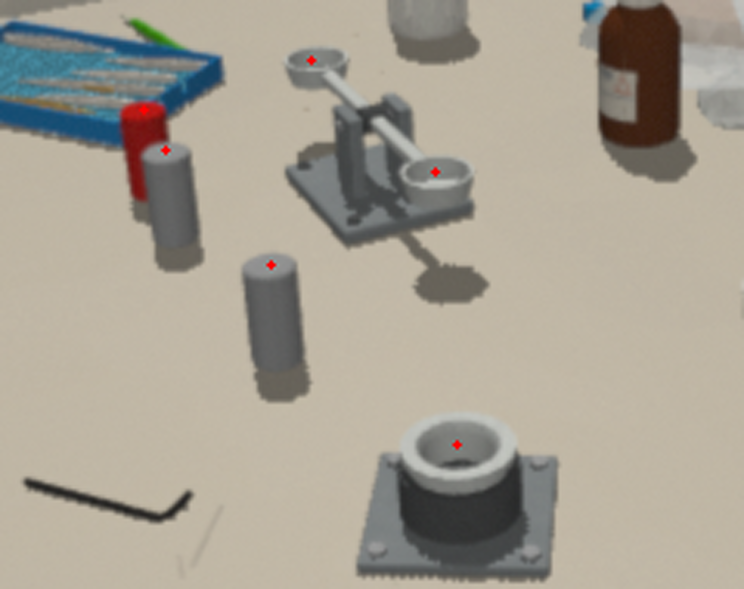

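The picture shows the projected red dots centred on both capsules, both cups and the mouth in the scene view, so the two views agree. The 199 mm cup distance matches the expected 200 mm. Next I pick the left capsule and place it in the left cup.

```bash
cat >> h.py <<'E'
CAPL=(458.3,83.6);CAPR=(466.7,-83.1);CUPL=(588.2,173.5);CUPR=(590.5,-26.);SLV=(495.,-262.2)
def pick(xy,q):
    env.set_gripper(0.65,50)
    env.goto([*xy,150],q); env.movel([*xy,40],rate=100)
    env.set_gripper(0.0,50); print("gap",env.read_finger_gap(),env.read_gripper_force())
    f0=env.read_contact_force(); env.movel([*xy,60],rate=60); env.wait(.3)
    print("lift dF",(env.read_contact_force()-f0).round(2),"gap",env.read_finger_gap())
    env.movel([*xy,150],rate=150)
def lower(xy,z0,z1,step=1.5,fmax=12):
    env.movel([*xy,z0],rate=100); env.wait(.2); f0=env.read_contact_force()
    z=z0
    while z>z1:
        z=max(z-step,z1); env.movel([*xy,z],rate=25)
        df=(env.read_contact_force()-f0).round(1); print(round(z,1),df)
        if np.linalg.norm(df)>fmax: break
    return z
E
python3 - <<'E'
from h import *
q=down(0.014)
pick(CAPL,q); print(env.read_clock())
env.goto([*CUPL,150],q); lower(CUPL,97,84)
print(env.read_eef_pos(),env.read_clock())
d=imaging.get_image("scene");cv2.imwrite("pics/p1.png",cv2.resize(d["color"][150:300,150:350,::-1],None,fx=3.5,fy=3.5,interpolation=cv2.INTER_CUBIC))
E
```

```text
gap 0.3443199486818174 49.228340461850166
lift dF [ 1.26  0.45 -6.79] gap 0.3443916505694083
6.2333
95.5 [1.1 0.1 0.1]
94.0 [ 1.2  0.4 -0.5]
92.5 [1.4 0.8 0.3]
91.0 [ 1.2  0.7 -0.2]
89.5 [2.4 1.2 0.4]
88.0 [2.7 1.1 0.7]
86.5 [2.9 1.3 1.5]
85.0 [2.3 0.7 1.5]
84 [3.2 1.2 1.1]
[588.33481693 173.50015761  84.02502832] 10.0417
```

View pics/p1.png

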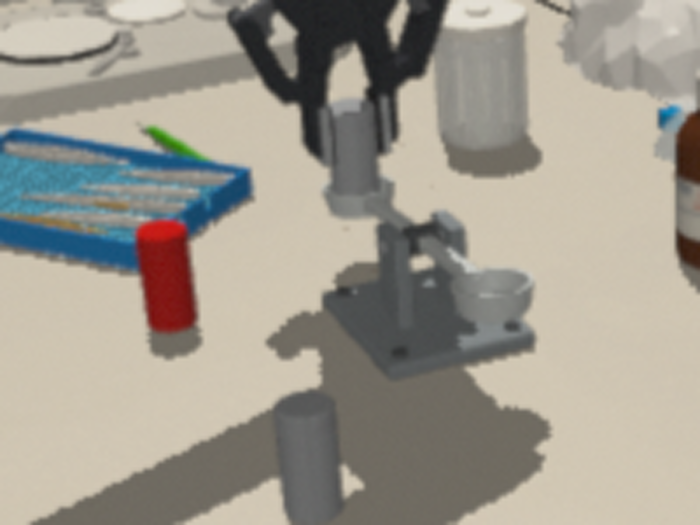

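The capsule sits centred in the left cup, crop (352,180), with the beam slightly depressed. I release it and fetch the second one.

```bash
python3 - <<'E'
from h import *
q=down(0.014)
env.movel([*CUPL,82],rate=30); env.set_gripper(0.65); env.wait(.3); env.movel([*CUPL,160],rate=150)
pick(CAPR,q); print(env.read_clock())
env.goto([CUPR[0],CUPR[1],170],q); env.wait(.2)
d=imaging.get_image("scene");cv2.imwrite("pics/p2.png",cv2.resize(d["color"][150:300,150:350,::-1],None,fx=3.5,fy=3.5,interpolation=cv2.INTER_CUBIC))
E
```

```text
gap 0.34407259059709877 49.62457921821624
lift dF [ 2.32  0.54 -7.29] gap 0.3377603652368776
16.1333
```

View pics/p2.png

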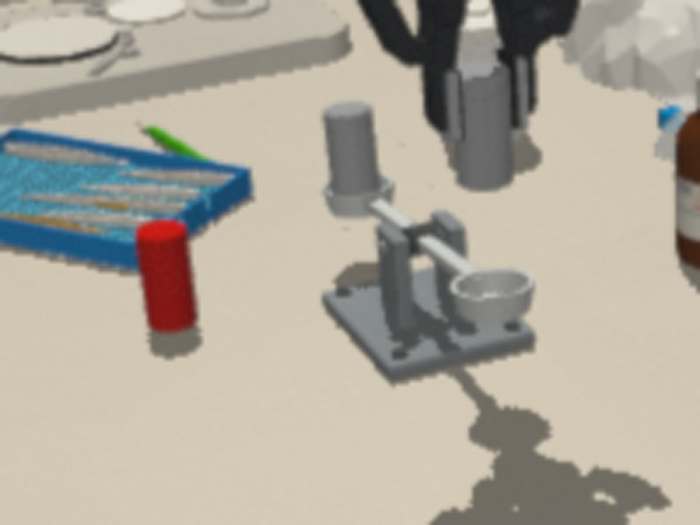

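The first capsule stands in the left cup, crop (350,155), beam tipped left, and the second hangs upright in the gripper. I lower it into the right cup.

```bash
python3 - <<'E'
from h import *
q=down(0.014)
c=(CUPR[0],CUPR[1]+1.)
env.goto([*c,130],q); lower(c,112,88,step=2)
env.set_gripper(0.65); env.wait(.3); env.movel([*c,170],rate=150)
env.goto([430,-60,230],q); env.wait(.8); print(env.read_clock())
d=imaging.get_image("scene");a=cv2.resize(d["color"][150:300,180:310,::-1],None,fx=4,fy=4,interpolation=cv2.INTER_CUBIC)
t=imaging.get_image("top");b=cv2.resize(t["color"][220:295,180:320,::-1],(520,279),interpolation=cv2.INTER_CUBIC)
cv2.imwrite("pics/p3s.png",a);cv2.imwrite("pics/p3t.png",b);cv2.imwrite("pics/t3full.png",t["color"][:,:,::-1])
cv2.imwrite("pics/p3.png",cv2.resize(np.vstack([a,b]),(345,583)))
E
```

```text
110 [-0.8 -0.6 -0.4]
108 [-0.2  0.8 -0.1]
106 [-0.9 -0.2 -0.7]
104 [-0.3 -0.5 -1.3]
102 [-0.4 -0.2 -0.7]
100 [-0.3 -0.6 -1.1]
98 [-1.   1.5 -0. ]
96 [-1.4 -0.2 -0.2]
94 [-1.2 -0.7 -0.1]
92 [ 0.5 -0.3  0.3]
90 [ 0.3 -0.8  1.2]
88 [-0.5  0.6  1.7]
23.7167
```

View pics/p3.png

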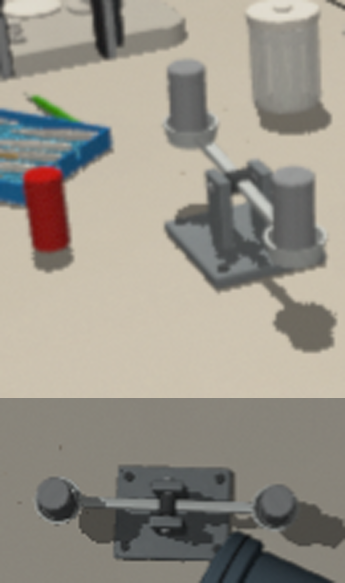

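```bash
python3 - <<'E'
from h import *
s=imaging.get_image("scene");t=imaging.get_image("top")
m=(np.array(CUPL)+CUPR)/2; u=np.array(CUPL)-CUPR;u/=np.linalg.norm(u)
def pt(side,h,th): # h above cup floor
    y,z=side*100,-6+h; return np.r_[m+u*(y*np.cos(th)+z*np.sin(th)),55+z*np.cos(th)-y*np.sin(th)]
for th in (-.15,-.07,0,.07,.15):
    print(th,*[f"{n} {proj(s,pt(k,60,th)).round(1)} {proj(t,pt(k,60,th)).round(1)}" for n,k in (("L",1),("R",-1))])
print("measured L [250.5 175.6] [203.1 259]  R [290.8 215.9] [292 262.2]")
E
```

```text
-0.15 L [249.8 172.2] [203.  258.3] R [291.  220.6] [294.3 262.1]
-0.07 L [249.2 174.9] [201.3 258.8] R [290.  215.7] [292.6 261.4]
0 L [248.7 177.4] [200.  259.3] R [289.  211.3] [290.9 260.9]
0.07 L [248.4 180.1] [199.  259.8] R [287.9 207.1] [289.  260.3]
0.15 L [248.1 183.4] [198.2 260.4] R [286.5 202.3] [286.5 259.7]
measured L [250.5 175.6] [203.1 259]  R [290.8 215.9] [292 262.2]
```

The pictures fit beam ≈ -0.07, so the right cup is low and the right capsule is the heavier one. I pick it with the tool tilted to match and carry it to just above the sleeve.

```bash
python3 - <<'E'
from h import *
th=-.065
m=(np.array(CUPL)+CUPR)/2; u=np.array(CUPL)-CUPR;u/=np.linalg.norm(u)
def pt(side,h): 
    y,z=side*100,-6+h; return np.r_[m+u*(y*np.cos(th)+z*np.sin(th)),55+z*np.cos(th)-y*np.sin(th)]
q=down(.014,-th); P=pt(-1,40)
print(P.round(1))
env.goto(pt(-1,130),q); env.movel(P,rate=100); env.set_gripper(0,80); print(env.read_finger_gap())
env.movel(P+[0,0,28],rate=30); env.movel(P+[0,0,80],rate=120)
q=down(.014); env.goto([P[0],P[1],190],q); env.goto([*SLV,130],q); env.movel([*SLV,88],rate=80);env.wait(.2)
print(env.read_clock(),env.read_finger_gap(),env.read_eef_pos())
d=imaging.get_image("scene");t=imaging.get_image("top")
a=cv2.resize(d["color"][170:370,170:370,::-1],(560,560),interpolation=cv2.INTER_CUBIC)
b=cv2.resize(t["color"][220:360,190:250,::-1],(240,560),interpolation=cv2.INTER_CUBIC)
cv2.imwrite("pics/p4.png",np.hstack([a,b]))
E
```

```text
[590.5 -28.2  82.4]
0.3296196710072414
29.85 0.3325285110370941 [ 495.36837975 -262.4997948    88.62382859]
```

View pics/p4.png

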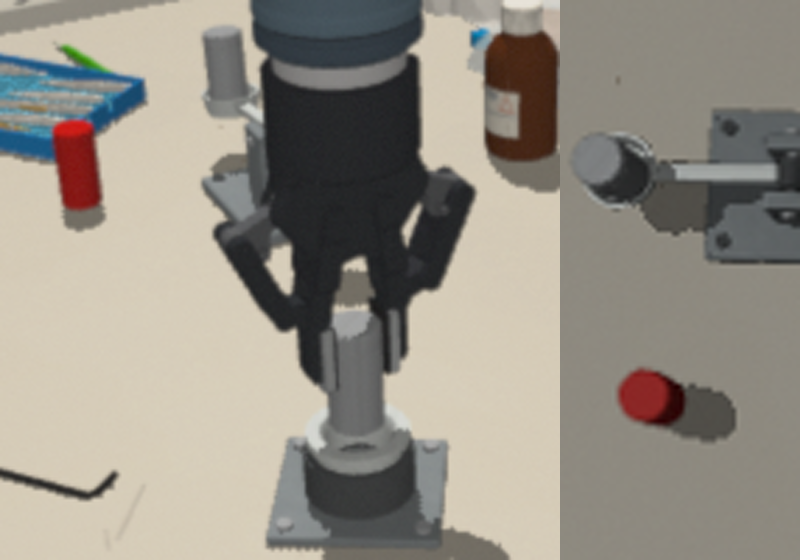

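The heavy capsule hangs upright over the mouth, its foot at crop (356,435) inside the rim ring. The light capsule stands in the left cup at crop (225,60). I press it down by feel.

```bash
python3 - <<'E'
from h import *
f0=np.mean([env.read_contact_force() for _ in range(5)],0); z=88.;log=[];hit=None
while z>50:
    z-=1.5 if z>76 else .4
    env.movel([*SLV,z],rate=30 if z>76 else 12)
    f=env.read_contact_force()-f0; za=env.read_eef_pos()[2]; log.append((round(z,1),round(za,1),*f.round(1)))
    if hit is None and f[2]>3.5: hit=za
    if f[2]>13.5 or (z>74 and f[2]>6) or np.hypot(f[0],f[1])>10: break
    if env.read_clock()>55: break
print(*log,sep="\n"); print("hit",hit,env.read_clock(),env.read_finger_gap())
E
```

```text
(86.5, np.float64(86.4), np.float64(0.6), np.float64(0.3), np.float64(-0.6))
(85.0, np.float64(84.8), np.float64(0.1), np.float64(0.1), np.float64(0.6))
(83.5, np.float64(83.4), np.float64(-0.2), np.float64(-0.3), np.float64(-0.9))
(82.0, np.float64(81.9), np.float64(1.2), np.float64(-0.1), np.float64(-0.0))
(80.5, np.float64(80.4), np.float64(0.0), np.float64(-0.3), np.float64(-1.4))
(79.0, np.float64(78.9), np.float64(-0.1), np.float64(-0.4), np.float64(-1.2))
(77.5, np.float64(77.4), np.float64(0.9), np.float64(-0.8), np.float64(-0.9))
(76.0, np.float64(75.9), np.float64(-0.1), np.float64(-0.4), np.float64(-1.0))
(75.6, np.float64(75.6), np.float64(-0.4), np.float64(-0.7), np.float64(0.1))
(75.2, np.float64(75.2), np.float64(1.5), np.float64(-0.5), np.float64(0.7))
(74.8, np.float64(74.8), np.float64(0.4), np.float64(-1.5), np.float64(-0.6))
(74.4, np.float64(74.4), np.float64(1.2), np.float64(-1.3), np.float64(-1.3))
(74.0, np.float64(74.0), np.float64(0.7), np.float64(-0.2), np.float64(-0.6))
(73.6, np.float64(73.6), np.float64(0.4), np.float64(-0.3), np.float64(-0.2))
(73.2, np
[... 2201 characters left out ...]
 np.float64(0.8), np.float64(3.1))
(61.6, np.float64(61.5), np.float64(-1.1), np.float64(0.9), np.float64(1.9))
(61.2, np.float64(61.2), np.float64(-0.1), np.float64(0.7), np.float64(2.9))
(60.8, np.float64(60.7), np.float64(0.3), np.float64(0.2), np.float64(2.6))
(60.4, np.float64(60.4), np.float64(-0.7), np.float64(0.1), np.float64(3.5))
(60.0, np.float64(60.2), np.float64(-0.2), np.float64(0.9), np.float64(6.4))
(59.6, np.float64(60.2), np.float64(-1.9), np.float64(0.2), np.float64(9.6))
(59.2, np.float64(60.2), np.float64(-2.8), np.float64(1.6), np.float64(12.2))
(58.8, np.float64(60.2), np.float64(-4.1), np.float64(3.3), np.float64(14.1))
hit 65.80664251167391 42.725 0.33367055601838674
```

Contact came at TCP z 66.2. After a friction plateau there was a hard stop at 60.2, so the travel was 6.0 mm and the sleeve is home at about 14 N. I ease off, release and check.

```bash
python3 - <<'E'
from h import *
env.movel([*SLV,60.2],rate=10); env.set_gripper(0.65); env.wait(.2); env.movel([*SLV,150],rate=120)
env.goto([330,-330,260],down(.014)); env.wait(.5); print(env.read_clock())
d=imaging.get_image("scene");t=imaging.get_image("top")
a=cv2.resize(d["color"][170:370,170:370,::-1],(560,560),interpolation=cv2.INTER_CUBIC)
b=cv2.resize(t["color"][220:360,190:250,::-1],(240,560),interpolation=cv2.INTER_CUBIC)
cv2.imwrite("pics/p5.png",np.hstack([a,b]))
for z in (70,76.5,82): print(z,proj(d,[*SLV,z]).round(1), ((proj(d,[*SLV,z])-170)*2.8).round())
E
```

```text
45.8417
70 [296.2 307.1] [353. 384.]
76.5 [296.1 303.3] [353. 373.]
82 [295.9 300.1] [353. 364.]
```

View pics/p5.png

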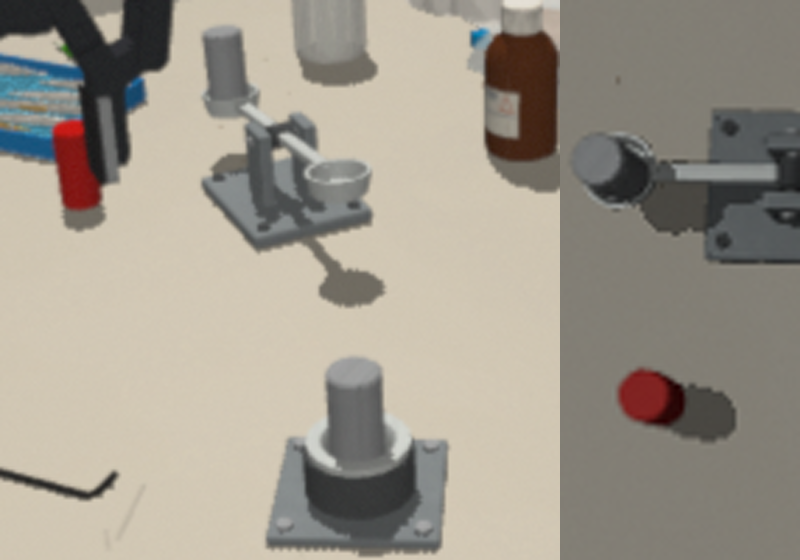

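The capsule stands upright in the sleeve, top at crop (354,372). That fits z ≈ 77 mm, about 19 mm deep. The collar sits on the guide, the light capsule stands in the left cup, and the gripper is clear of everything, so I hand it in.

```bash
python3 -c "
from station import env
print(env.job_done())"
```

```text
the job is handed in; nothing more can be done
None
```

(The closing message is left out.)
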